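Put the tube roller mixer into fourth gear and start it

TASK

Tubes are waiting on the roller mixer: with the fingertips, push its gear lever through the gate into fourth, the slot marked with four dots (middle leg, far end), fully home to the end of the slot. Then press the green start button all the way down and let it come back up. Push the lever gently and do not grip it, leave the red stop button alone, and leave the tubes and everything else on the bench as they are.

Things in the scene. Friction and masses are not known exactly. Their poses are not given: they have to be found in the camera images.
- mixer: White tube roller mixer, fixed to the bench; x points to its far side, y to its left, z up; origin under the centre of the gear gate at the level of its feet, 6 mm over the dark bench. Casing: x -0.067 to 0.187, y -0.117 to 0.062. The gear head is its near part: x -0.065 to 0.062, top at z 0.100. Behind it lie three black rollers along y; the tubes on them reach z 0.106.
- gate_center (a point): Centre of the gate's top face, an aluminium plate 88 x 92 mm, 106 mm over the mixer's feet; axes as the mixer's. Its slots, 12 mm wide: three legs along x at y = 0.024 (left), 0 (middle) and -0.024 (right), each from x -0.023 to 0.023, crossed by one lane along y at x = 0. Dots number the leg ends: 1 left near, 2 left far, 3 middle near, 4 middle far, 5 right near, 6 right far.
- gear_lever: Gear lever: 9 mm steel rod through the gate with a black knob, 28 mm in diameter and 32 mm tall. Origin at the knob's centre, z along the rod, 150 mm above its pivot (mixer x 0, y 0, z 0.023). Free air round the knob. It stays where it is left; about 2 to 3 N at the knob moves it. It starts somewhere along the left leg, at either end or between.
- gear_shift (a joint): Tilt of the gear lever along the legs (rad): 0 in the cross lane, about +0.22 home at the far ends, -0.22 at the near ends; the knob moves about 150 mm per rad, with + to mixer +x. Sideways moves from leg to leg are free only within about 0.03 of 0.
- gear_select (a joint): Tilt of the gear lever across the legs (rad): 0 in the middle leg, about -0.28 in the left leg, about +0.28 in the right leg; knob moves about 150 mm per rad, +: to mixer -y. Play in a leg is about 0.02 either way.
- lane_middle (a point): Where the knob's centre stands when the lever is upright, in the cross lane at the middle leg (mixer x 0, y 0, z 0.173). Axes as the mixer's.
- slot_four (a point): Where the knob's centre stands when the lever is home in the slot with four dots (mixer x 0.032, y 0, z 0.170). Axes as the mixer's.
- start_button_top (a point): Centre of the top of the green start button, 24 mm in diameter, 18 mm above the casing top, at the near right of the gear head (mixer x -0.038, y -0.079, z 0.118; it goes down into its 44 mm wide black housing).
- start_button (a joint): Travel of the green button (m): 0 up, 0.006 fully down; a spring brings it up. About 1.5 N starts it, 5 N takes it fully down.
- stop_button_top (a point): Centre of the top of the red stop button, the same size, 56 mm behind the green one (mixer x 0.018).
- stop_button (a joint): Travel of the red button (m): 0 up, 0.006 fully down.
- tube_50ml: Screw-cap tube, 28 mm body, 114 mm long, with a blue cap, lying loose between the near and the middle roller. Origin at the middle of its bottom end, z along the tube to the cap.
- bottle_bluecap: The same kind of tube, lying loose between the middle and the far roller. Origin at the middle of its bottom end, z along the tube to the cap.
- tip_box_left: Pipette tip box with an orange-red deck, 82 x 122 x 65 mm, at the far left. Origin under its centre.
- vial_rack: Clear rack with small vials, 95 x 129 x 41 mm, in front of the mixer, to the left. Origin under its centre.
- beaker_c: Clear plastic beaker, 97 mm wide, 75 mm tall, at the far left. Origin under its centre.
- orange_rack: Orange stepped tube rack, 212 x 87 x 67 mm, on the left. Origin under its centre.
- marker_black: Black marker, 130 mm long, lying on the left. Origin under its middle.
- petri_dish: Petri dish, 59 mm wide, 15 mm tall, on the left. Origin under its centre.

How it is judged (in metres and radians):
On the way, in this order (a step that is already met when the one before it is completed fails the run):
1. the gear lever is home in the slot with four dots (value of joint gear_shift above 0.185 rad and value of joint gear_select between -0.06 and 0.06 rad), for 0.2 s.
2. the green start button is pressed down (value of joint start_button above 0.0045 m), for 0.05 s.
At the end, for the whole second after the job is handed in: The gear lever stands in the slot with four dots (gear_select within 0.06 rad of 0, gear_shift over 0.185 rad, that is within 5 mm of the slot's end at the knob), after that the green button has been pressed down by more than 4.5 mm, and both buttons are up again (all of step 1 and value of joint each of start_button, stop_button below 0.0015 m); the robot touches nothing.
It fails at once if the start button is pressed while the lever is not home in the slot with four dots (value of joint start_button above 0.0025 m and (value of joint gear_shift below 0.18 rad or value of joint gear_select below -0.07 rad or value of joint gear_select above 0.07 rad)).
It fails at once if the red stop button is pressed (value of joint stop_button above 0.0025 m).
It fails at once if the lever is gripped or forced (over 30 N from the fingers) (contact force between the fingers and gear_lever above 30 N).
It fails at once if a tube on the rollers is shifted or lifted by more than 15 mm (distance of any of tube_50ml, bottle_bluecap from where it was at the start of the episode above 0.015 m).
It fails at once if another thing on the bench (tip box, beaker, orange rack, vial rack, marker, petri dish) is moved by more than 20 mm (distance of any of tip_box_left, vial_rack, beaker_c, orange_rack, marker_black, petri_dish from where it was at the start of the episode above 0.02 m).
It also fails if it takes over 45 s, if anything falls off the work surface, if the arm or the gripper's body presses on something with over 40 N, if the wrist force passes 120 N, or if a joint passes its speed limit or range.

ROBOT

A 6-joint arm with a two-finger parallel gripper is mounted at the origin on the work surface; the furniture and walls round the work are solid. World frame = base frame: x ahead of the robot, y to its left, z up, the work surface at z = 0. Lengths are in m, angles in degrees, forces in N, time in s.
With the tool pointing down it reaches from about 0.275 to 1 m from the base axis. Payload 8.4 kg.
Tool frame: the origin (TCP) lies at the very end of the fingers, on their centre line; the grasp point (between the pads) lies 19 mm behind it (grip_depth is the z of the grasp point in the tool frame, in m); z points along the fingers, y is the line along which they close (so a half turn about z gives the same grasp; the last joint's range is limited). The gripper opens to 85 mm and grips with 20 to 120 N. Pads are 22 mm wide; open, the fingers measure 114 mm over their backs; the gripper's body (76 mm by 85 mm) begins 54 mm behind the grasp point. The pads swing forward as they close: fully open they stand 13 mm farther back than shut.
Start: joints at [71.769, 20.225, 93.587, -0, 66.188, -0.138], TCP at [0.194, 0.594, 0.231] pointing down, gripper open.
Joint ranges: [-150.9, 150.9], [-52.94, 120.26], [3.33, 152.33], [-74.26, 254.26], [0, 154.13], [-172.89, 172.89]. Speed limits (degrees/s): [127.2, 127.2, 159.86, 180, 180, 180].

INTERFACE

Orientations are given as a 3x3 rotation matrix whose columns are the frame's x, y, z axes.
In Python, from bench import get_state, read_camera, calibration, hand_in, find_in, regions_of, tip_of, grip_depth gives the robot as it stands.
- The arm moves only by the shell command python3 -m crank 'ROWS'. ROWS is JSON, one flat list of numbers, 5 for each row, row after row: the shift along the tool's x, y, z in mm, then the turn about the tool's z in rad, then the finger opening in mm, from 0 to 85.4. A call has exactly 8 rows; each row shifts and turns the commanded pose from where the row before left it, along the tool's axes as they then stand; what a row does not reach is not made up. A row lasts 1/12 s, in which the tool goes at most 41.7 mm and 7.16 degrees, less where a joint would pass 70% of its speed; a pose out of reach is approached as far as the arm can. A call is refused whole if a number of a shift passes 41.7 or a number of a turn 0.125, either way. A call with a gripper value outside its range is refused whole. The fingers move at their own pace and stop on an object; the grip force is fixed at half the most. Time passes only in rows, so rows that do not move let the fingers close, or fill a call up. It gives the time, the measured TCP pose, the force, the opening and the grip force at its end, in the units of the state.
- get_state(): the state, without advancing time (a new reading comes with each control period).
- read_camera(name): name is "scene" or "top" or "wrist"; returns the picture (480x640x3 uint8, red, green, blue); there is no depth.
- calibration(name): a dict with "fx", "fy", "cx", "cy" (pixels), "R" (3x3) and "t" (3): a world point X has camera coordinates R X + t. Camera axes: x right, y down, z forward; pixel columns grow to the right and rows downward; lengths in m; the calibration is good to about 2 mm. A picture is of the moment at which its call begins: read the wrist's pose just before it. calibration takes no time and is no camera call; for the wrist camera it gives the pose at the moment of the call.
- hand_in(): hands the job in; it is judged then, once.
Trained networks look in the newest picture that a camera, given by its name, has taken for a name from the list of things; names that differ only in an ending like _2 or _b are one class to them, and where a whole thing is asked for, a point or a joint stands for the part that bears it (a point fixed in the world has none). Each returns a list of dicts, best first, with "score" (0 to 1); they miss things now and then, are a little off and sometimes report something else, mostly with a low value. They report only what shows in the picture. A call takes as long as a camera call.
- find_in(camera, name): "position" ([x, y, z] in m, in world coordinates, good to about 4 mm: the middle of the surface that is visible of it).
- regions_of(camera, name): "pixels" (480x640 bool, what is visible of it).
- tip_of(camera, name): "position" ([x, y, z] in m, in world coordinates, good to about 4 mm: a listed point, or the origin of a listed thing).
The state is a dict: "time_s": time; "joint_positions": joint angles; "joint_vel": joint speeds; "tau": joint torques, N m; "ee_pos": TCP position; "tcp_rot": TCP orientation; "wrist_force": force on the tool from outside, world axes, zero at the start; "wrist_torque": the same for the moment, N m; "width": opening from 0.0 (shut) to 1.0 (fully open); "finger_force": force on a finger pad.
Only numpy, scipy, OpenCV 4.12 (cv2) and the standard library are available. Lean on these libraries where they do the work, as an engineer would, in place of code of your own. Each camera call takes 0.05 s, during which the arm holds its last target. There are 200 camera calls.

## Working session

There is one attempt and no reset: what is moved stays moved. The work goes in short steps, Python scripts to look and compute and a shell command to move; the robot and the scene stay as the last step left them, time stands still between calls to the robot, and variables do not carry over. Pictures are saved under pics/ and viewed, at most 10 in all, crops included, and the job is handed in when it is done.

```bash
mkdir -p pics; ls; python3 - <<'E'
from bench import *
import cv2,numpy as np
s=get_state();print(s['time_s'],s['ee_pos'],np.round(s['tcp_rot'],3),s['width'],grip_depth)
a=[]
for c in ['scene','top']:
    im=read_camera(c);cv2.imwrite(f'pics/{c}0.png',im[...,::-1])
    for n in ['gate_center','lane_middle','slot_four','start_button_top','stop_button_top','gear_lever','mixer']:
        r=tip_of(c,n)
        print(c,n,[(np.round(q['position'],4),round(q['score'],2)) for q in r[:2]])
E
```

```text
pics
0.0 [0.19395731 0.59361289 0.2305522 ] [[-0.951  0.311 -0.   ]
 [ 0.311  0.951 -0.001]
 [-0.    -0.001 -1.   ]] 1.0032993319272934 -0.0187
scene gate_center [(array([ 0.5262, -0.0847,  0.113 ]), 0.69)]
scene lane_middle [(array([ 0.5292, -0.086 ,  0.178 ]), 0.82), (array([0.6486, 0.2723, 0.0052]), 0.72)]
scene slot_four []
scene start_button_top [(array([ 0.4808, -0.1636,  0.1257]), 0.47), (array([0.3317, 0.1942, 0.0062]), 0.24)]
scene stop_button_top [(array([ 0.537 , -0.1696,  0.1274]), 0.55), (array([0.6175, 0.4115, 0.0064]), 0.16)]
scene gear_lever [(array([ 0.5538, -0.0509,  0.1702]), 0.76)]
scene mixer [(array([ 0.5244, -0.0885,  0.0042]), 0.72)]
top gate_center [(array([ 0.5218, -0.0855,  0.1127]), 0.75), (array([0.3483, 0.3667, 0.0062]), 0.64)]
top lane_middle []
top slot_four [(array([ 0.56  , -0.089 ,  0.1758]), 0.84)]
top start_button_top [(array([ 0.4802, -0.1636,  0.1265]), 0.48)]
top stop_button_top [(array([ 0.4821, -0.1643,  0.1235]), 0.66), (array([ 0.5413, -0.1661,  0.1277]), 0.63)]
top gear_lever [(array([ 0.5546, -0.053 ,  0.1706]), 0.46)]
top mixer [(array([ 0.5307, -0.0863,  0.0098]), 0.57)]
```

View pics/top0.png

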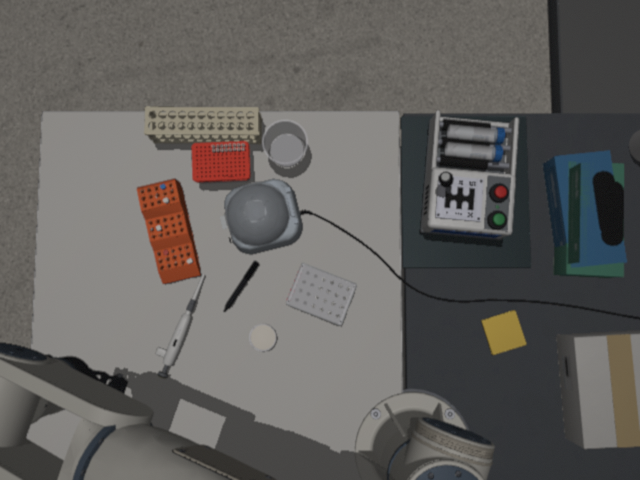

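View pics/scene0.png

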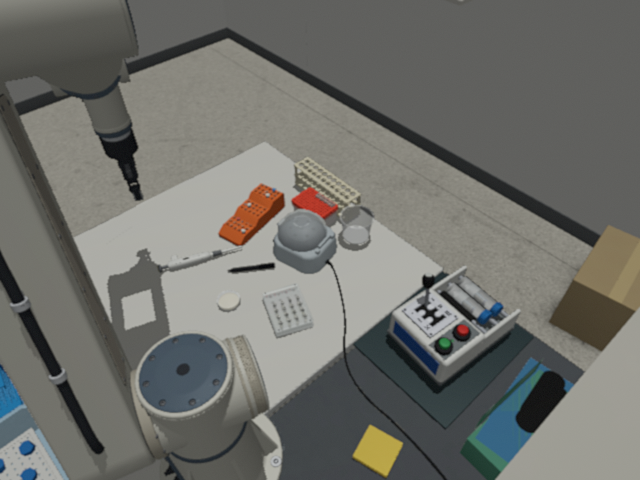

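Top view: knob at (446,178), the far part of the left leg; gate at (461,198), green button (498,219), red (500,192). The scene view agrees. The mixer yaw is about -4.4°. I'll lift, align the tool with the mixer, shut the fingers and go over.

```bash
python3 -m crank '[0,0,-40,-0.12,0, 0,0,-40,-0.12,0, 0,0,-40,0,0, -20,-34,0,0,0, -20,-34,0,0,0, -20,-34,0,0,0, -20,-34,0,0,0, -20,-34,0,0,0]'
python3 -m crank '[-20,-34,0,0,0, -20,-34,0,0,0, -20,-34,0,0,0, -20,-34,0,0,0, -20,-34,0,0,0, -20,-34,0,0,0, -20,-34,0,0,0, 0,0,0,0,0]'
```

```text
time_s: 1.47
ee_pos: [0.2813, 0.4153, 0.3514]
tcp_rot: [[-0.997, 0.075, 0.0], [0.075, 0.997, 0.0], [-0.0, 0.0, -1.0]]
wrist_force: [0.5, 0.5, -0.2]
width: 0.002
finger_force: 0.0
time_s: 2.13
ee_pos: [0.4047, 0.1637, 0.3516]
tcp_rot: [[-0.997, 0.081, 0.002], [0.081, 0.997, -0.002], [-0.002, -0.002, -1.0]]
wrist_force: [-0.4, 1.3, -0.5]
width: -0.001
finger_force: 0.0
```

```bash
python3 -m crank '[-20,-34,0,0,0, -20,-34,0,0,0, -20,-34,0,0,0, -20,-34,0,0,0, -20,-34,0,0,0, -15,-34,0,0,0, -15,-34,0,0,0, 0,0,0,0,0]'
cat > m.py <<'E'
from bench import *
import cv2,numpy as np
def fit(pts):  # list of (local xyz, world xyz) -> origin xy, yaw
    L=np.array([p[0][:2] for p in pts]);W=np.array([p[1][:2] for p in pts])
    l=L-L.mean(0);w=W-W.mean(0)
    th=np.arctan2((l[:,0]*w[:,1]-l[:,1]*w[:,0]).sum(),(l*w).sum())
    R=np.array([[np.cos(th),-np.sin(th)],[np.sin(th),np.cos(th)]])
    o=W.mean(0)-R@L.mean(0)
    return o,th,R,(W-(o+L@R.T))
def tolocal(o,R,p): return R.T@(np.array(p)[:2]-o)
E
python3 - <<'E'
from m import *
s=get_state();print(s['time_s'],s['ee_pos'])
im=read_camera('wrist');cv2.imwrite('pics/w1.png',im[...,::-1])
loc=dict(gate_center=(0,0,.106),lane_middle=(0,0,.173),slot_four=(.032,0,.17),start_button_top=(-.038,-.079,.118),stop_button_top=(.018,-.079,.118),mixer=(0,0,0),gear_lever=None)
for n,l in loc.items():
    print(n,[(np.round(q['position'],4),round(q['score'],2)) for q in tip_of('wrist',n)[:2]])
E
```

```text
time_s: 2.8
ee_pos: [0.5158, -0.0831, 0.3511]
tcp_rot: [[-0.997, 0.079, 0.001], [0.079, 0.997, -0.002], [-0.001, -0.002, -1.0]]
wrist_force: [-1.2, 0.6, 0.2]
width: -0.001
finger_force: 0.0
2.8 [ 0.51576521 -0.08306971  0.35108709]
gate_center [(array([ 0.5281, -0.0867,  0.1129]), 0.58)]
lane_middle [(array([ 0.5241, -0.0893,  0.1777]), 0.8)]
slot_four [(array([ 0.5586, -0.0892,  0.1766]), 0.75)]
start_button_top [(array([ 0.4818, -0.1656,  0.1259]), 0.71)]
stop_button_top [(array([ 0.5378, -0.169 ,  0.1321]), 0.62)]
mixer [(array([0.6533, 0.2713, 0.0064]), 0.73), (array([ 0.5274, -0.0841,  0.0061]), 0.72)]
gear_lever [(array([ 0.5512, -0.0497,  0.1706]), 0.76)]
```

View pics/w1.png

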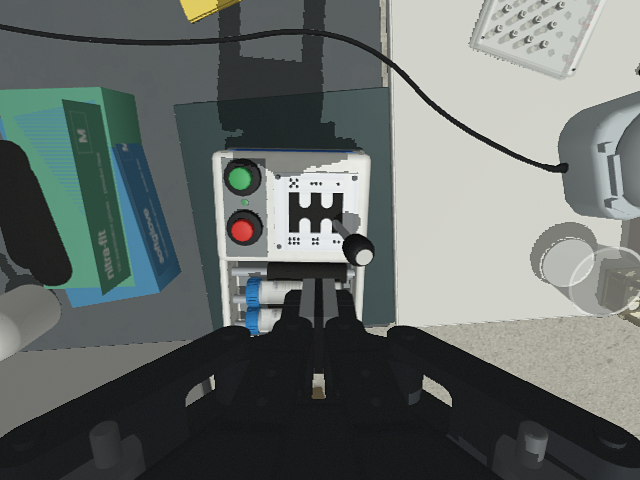

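Wrist view: green button at (241,178), red (243,229), cross-slot centre about (316,213), knob top (364,256), so the lever is at the far end of the left leg. I'll check these pixels against the networks' estimates.

```bash
python3 - <<'E'
from m import *
c=calibration('wrist');R=np.array(c['R']);t=np.array(c['t'])
def ray(u,v,z):
    d=R.T@np.array([(u-c['cx'])/c['fx'],(v-c['cy'])/c['fy'],1]);o=-R.T@t
    return o+d*(z-o[2])/d[2]
print('cam',-R.T@t)
px={'g':(ray(240,178,.124)),'r':ray(243,229.5,.124),'gate':ray(316,212.5,.112),'knobtop':ray(364.5,256,.190)}
for k,v in px.items():print(k,np.round(v,4))
G=(-.038,-.079);S=(.018,-.079);O=(0,0);F=(.032,0)
pts=[(G,px['g']),(S,px['r']),(O,px['gate'])]
net=[(O,(.5281,-.0867)),(O,(.5241,-.0893)),(F,(.5586,-.0892)),(G,(.4818,-.1656)),(S,(.5378,-.169)),(O,(.5262,-.0847)),(O,(.5292,-.086)),(G,(.4808,-.1636)),(S,(.537,-.1696)),(O,(.5218,-.0855)),(F,(.56,-.089)),(G,(.4802,-.1636)),(S,(.5413,-.1661))]
for P in (pts,net,pts*3+net):
    o,th,Rm,e=fit([(np.array(a),np.array(b)) for a,b in P]);print(np.round(o,4),np.degrees(th).round(2),'max',abs(e).max().round(4))
print('lever net',[tolocal(o,Rm,p).round(4) for p in [(.5512,-.0497),(.5546,-.053),(.5538,-.0509)]],'px top',tolocal(o,Rm,px['knobtop']).round(4),'tcp',tolocal(o,Rm,get_state()['ee_pos']).round(4))
E
```

```text
cam [ 0.44706262 -0.07139963  0.49275288]
g [ 0.48   -0.1553  0.124 ]
r [ 0.5351 -0.1595  0.124 ]
gate [ 0.5248 -0.0795  0.112 ]
knobtop [ 0.5523 -0.037   0.19  ]
[ 0.5246 -0.0795] -5.04 max 0.0004
[ 0.526  -0.0873] -4.27 max 0.0042
[ 0.5258 -0.0842] -5.2 max 0.0062
lever net [array([0.0221, 0.0366]), array([0.0258, 0.0336]), array([0.0248, 0.0357])] px top [0.0221 0.0493] tcp [-0.0125  0.0061]
```

```bash
python3 - <<'E'
from m import *
def ray(c,u,v,z):
    R=np.array(c['R']);t=np.array(c['t'])
    d=R.T@np.array([(u-c['cx'])/c['fx'],(v-c['cy'])/c['fy'],1]);o=-R.T@t
    return o+d*(z-o[2])/d[2]
print(get_state()['ee_pos'],np.abs(get_state()['joint_vel']).max())
for cam in ['wrist','top','scene']:
    c=calibration(cam);im=read_camera(cam).astype(int)
    r,g,b=im[...,0],im[...,1],im[...,2]
    for n,m in [('g',(g>1.6*r)&(g>1.4*b)&(g>50)),('r',(r>2.2*g)&(r>2.2*b)&(r>70))]:
        k,l,st,ce=cv2.connectedComponentsWithStats(m.astype(np.uint8))
        for i in range(1,k):
            p=ray(c,*ce[i],.122)
            if st[i,4]>15 and abs(p[0]-.51)<.08 and abs(p[1]+.165)<.05: print(cam,n,ce[i].round(1),st[i,4],p.round(4))
    for q in regions_of(cam,'gate_center')[:1]: 
        v,u=np.nonzero(q['pixels']);print(cam,'gate',len(u),u.mean(),v.mean())
    for q in regions_of(cam,'gear_lever')[:1]: 
        v,u=np.nonzero(q['pixels']);print(cam,'lever',len(u),u.mean(),v.mean())
E
```

```text
[ 0.51394469 -0.07695215  0.35149581] 0.19967673672941963
wrist g [234.1 179.9] 440 [ 0.4817 -0.1621  0.122 ]
wrist g [237.7 203.6] 21 [ 0.5068 -0.1618  0.122 ]
wrist r [236.3 231.6] 406 [ 0.5374 -0.1675  0.122 ]
wrist gate 21373 283.9750619941047 220.2929396902634
wrist lever 960 348.30104166666666 248.83020833333333
top gate 5910 453.5786802030457 186.83942470389172
top lever 220 445.73636363636365 179.77727272727273
scene g [444.2 343.2] 121 [ 0.482  -0.1625  0.122 ]
scene r [462.2 330. ] 109 [ 0.5374 -0.1678  0.122 ]
scene gate 7335 445.039672801636 328.47389229720517
scene lever 225 427.68888888888887 284.1822222222222
```

The arm was still settling in the first picture. Now the pixels and networks agree: origin (0.5265,-0.087), yaw -5.2°. Knob at local about (0.027,0.04). Next, go to its far side.

```bash
python3 -m crank '[-27,10.3,0,0.01,0, -27,10.3,0,0,0, -27,10.3,0,0,0, 0,0,20,0,0, 0,0,35,0,0, 0,0,35,0,0, 0,0,25,0,0, 0,0,0,0,0]'
python3 -m crank '[0,0,0,0,0, 0,0,0,0,0, 0,0,0,0,0, 0,0,0,0,0, 0,0,0,0,0, 0,0,0,0,0, 0,0,0,0,0, 0,0,0,0,0]'
cat >> m.py <<'E'
o=np.array([.5265,-.087]);th=np.radians(-5.2)
R=np.array([[np.cos(th),-np.sin(th)],[np.sin(th),np.cos(th)]])
def where():
    s=get_state();print(round(s['time_s'],2),'tcp local mm',(tolocal(o,R,s['ee_pos'])*1e3).round(1),'z',round(s['ee_pos'][2]*1e3,1),'F local',(R.T@s['wrist_force'][:2]).round(1),round(s['wrist_force'][2],1),'yaw',np.degrees(np.arctan2(-s['tcp_rot'][1][0],-s['tcp_rot'][0][0])).round(2))
def lever():
    for cam in ['top','scene','wrist']:
        read_camera(cam)
        print(cam,[((tolocal(o,R,q['position'])*1e3).round(1),round(q['position'][2],3),round(q['score'],2)) for q in tip_of(cam,'gear_lever')[:2]])
E
python3 -c "
from m import *
where();lever()"
```

```text
time_s: 4.32
ee_pos: [0.5942, -0.0537, 0.2307]
tcp_rot: [[-0.996, 0.086, -0.009], [0.086, 0.996, 0.001], [0.009, 0.0, -1.0]]
wrist_force: [-0.2, -0.3, -0.4]
width: -0.002
finger_force: 0.0
time_s: 4.98
ee_pos: [0.5974, -0.054, 0.2366]
tcp_rot: [[-0.996, 0.086, 0.0], [0.086, 0.996, -0.0], [-0.0, -0.0, -1.0]]
wrist_force: [0.1, 0.2, -0.1]
width: 0.002
finger_force: 0.0
4.98 tcp local mm [67.7 39.3] z 236.6 F local [0.  0.2] -0.1 yaw -4.92
top [(array([ 89.6, 365.6]), 0.007, 0.59), (array([25.8, 38. ]), 0.17, 0.47)]
scene [(array([21.5, 39.8]), 0.171, 0.81)]
wrist [(array([21.3, 40.9]), 0.173, 0.64), (array([-0. ,  1.2]), 0.111, 0.24)]
```

```bash
python3 -m crank '[0,0,30,0,0, 0,0,30,0,0, 0,0,13,0,0, 4,1,0,0,0, 4,0,0,0,0, 4,0,0,0,0, 0,0,0,0,0, 0,0,0,0,0]'
python3 -c "
from m import *
where();
im=read_camera('wrist');cv2.imwrite('pics/w2.png',im[...,::-1])"
```

```text
time_s: 5.95
ee_pos: [0.5861, -0.0519, 0.1647]
tcp_rot: [[-0.996, 0.086, 0.002], [0.086, 0.996, -0.0], [-0.002, 0.0, -1.0]]
wrist_force: [0.2, -0.3, 0.2]
width: 0.001
finger_force: 0.0
5.95 tcp local mm [56.2 40.3] z 164.7 F local [ 0.2 -0.3] 0.2 yaw -4.91
```

View pics/w2.png

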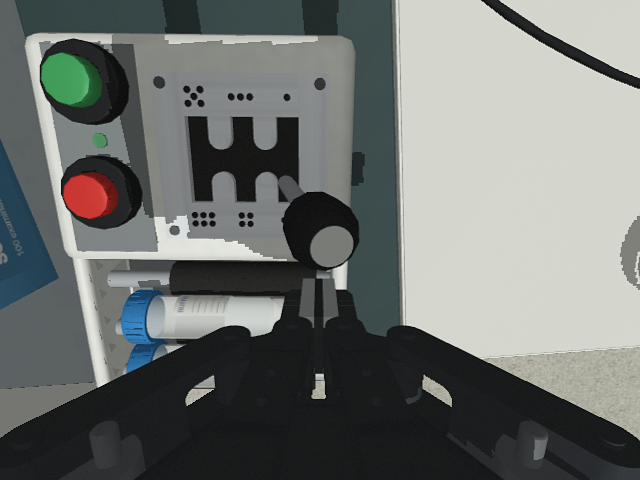

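Fingers (tip at about (320,280)) are just behind the knob (322,230), aligned. Push towards near.

```bash
python3 -m crank '[3,0,0,0,0, 3,0,0,0,0, 3,0,0,0,0, 3,0,0,0,0, 3,0,0,0,0, 3,0,0,0,0, 3,0,0,0,0, 0,0,0,0,0]'
python3 -c "
from m import *
where();lever()"
```

```text
time_s: 6.67
ee_pos: [0.564, -0.05, 0.1633]
tcp_rot: [[-0.996, 0.086, -0.0], [0.086, 0.996, 0.0], [0.0, 0.0, -1.0]]
wrist_force: [2.4, -0.4, 1.3]
width: -0.001
finger_force: 0.9
6.67 tcp local mm [34.  40.2] z 163.3 F local [ 2.4 -0.2] 1.3 yaw -4.91
top [(array([ 8.1, 39.7]), 0.169, 0.68)]
scene [(array([104.4,  31.8]), 0.096, 0.71), (array([ 7.1, 39.8]), 0.173, 0.68)]
wrist [(array([ 9.1, 39.4]), 0.175, 0.71)]
```

```bash
python3 -m crank '[2,0,0,0,0, 2,0,0,0,0, 2,0,0,0,0, 1.5,0,0,0,0, 0,0,0,0,0, 0,0,0,0,0, 0,0,0,0,0, 0,0,0,0,0]'
python3 -c "
from m import *
where();lever();im=read_camera('wrist');cv2.imwrite('pics/w3.png',im[...,::-1])"
```

```text
time_s: 7.63
ee_pos: [0.5571, -0.0495, 0.1632]
tcp_rot: [[-0.996, 0.086, -0.0], [0.086, 0.996, -0.0], [0.0, -0.0, -1.0]]
wrist_force: [1.4, 0.8, 1.1]
width: 0.001
finger_force: 0.7
7.63 tcp local mm [27.  40.1] z 163.2 F local [1.4 0.9] 1.1 yaw -4.91
top [(array([ 4.5, 39.3]), 0.171, 0.6)]
scene [(array([-1.3, 41.5]), 0.172, 0.59)]
wrist [(array([ 1.4, 41.7]), 0.172, 0.87)]
```

View pics/w3.png

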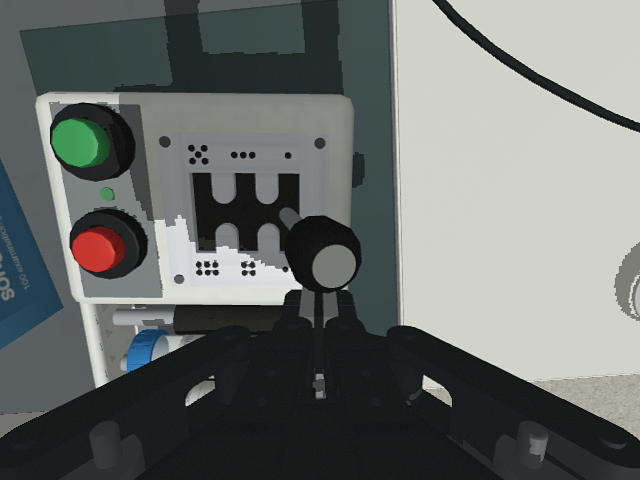

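Lever now in the lane (rod at (288,213), lane centre row about 213). Back off and go round to its left.

```bash
python3 -m crank '[-12,0,0,0,0, -14,0,0,0,0, 0,20,0,0,0, 0,20,0,0,0, 17,0,0,0,0, 17,0,0,0,0, 17,0,0,0,0, 0,0,0,0,0]'
python3 -m crank '[0,0,0,0,0, 0,0,0,0,0, 0,0,0,0,0, 0,0,0,0,0, 0,0,0,0,0, 0,0,0,0,0, 0,0,0,0,0, 0,0,0,0,0]'
python3 -c "
from m import *
where();lever();im=read_camera('wrist');cv2.imwrite('pics/w4.png',im[...,::-1])"
```

```text
time_s: 8.65
ee_pos: [0.5319, -0.0072, 0.1625]
tcp_rot: [[-0.996, 0.085, -0.004], [0.085, 0.996, 0.0], [0.004, -0.0, -1.0]]
wrist_force: [-0.6, 0.4, -0.9]
width: -0.001
finger_force: 0.0
time_s: 9.32
ee_pos: [0.5357, -0.0075, 0.1632]
tcp_rot: [[-0.996, 0.086, -0.0], [0.086, 0.996, 0.0], [0.0, 0.0, -1.0]]
wrist_force: [0.5, -0.3, -0.1]
width: 0.001
finger_force: 0.0
9.32 tcp local mm [ 2. 80.] z 163.2 F local [ 0.5 -0.3] -0.1 yaw -4.92
top []
scene [(array([-2.9, 40.7]), 0.175, 0.77), (array([-323.3,  378.7]), 0.006, 0.2)]
wrist [(array([ 2.5, 39.2]), 0.175, 0.55)]
```

View pics/w4.png

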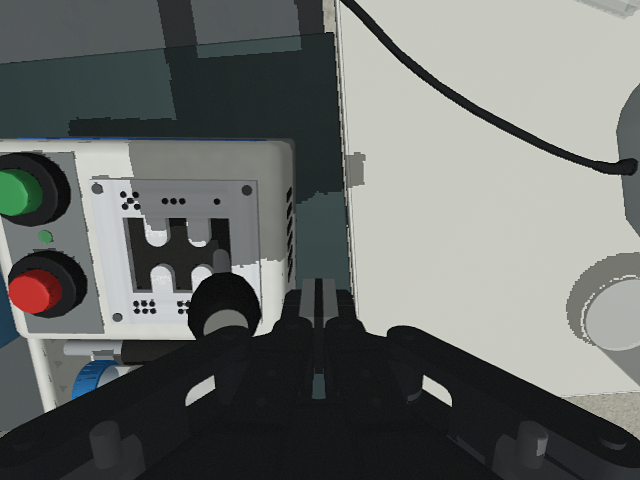

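```bash
python3 -m crank '[0,-4,0,0,0, 0,-4,0,0,0, 0,-4,0,0,0, 0,-4,0,0,0, 0,-3,0,0,0, 0,-3,0,0,0, 0,-3,0,0,0, 0,0,0,0,0]'
python3 -c "
from m import *
where();lever()"
```

```text
time_s: 10.33
ee_pos: [0.5334, -0.033, 0.1633]
tcp_rot: [[-0.996, 0.086, -0.0], [0.086, 0.996, -0.0], [-0.0, -0.0, -1.0]]
wrist_force: [-0.1, 0.2, -0.0]
width: 0.003
finger_force: 0.5
10.33 tcp local mm [ 2.  54.4] z 163.3 F local [-0.1  0.2] -0.0 yaw -4.93
top [(array([30.5,  1.1]), 0.175, 0.33)]
scene [(array([ 0.9, 28.3]), 0.176, 0.8)]
wrist [(array([ 0.7, 27. ]), 0.176, 0.76)]
```

```bash
python3 -m crank '[0,-3,0,0,0, 0,-3,0,0,0, 0,-3,0,0,0, 0,-3,0,0,0, 0,-3,0,0,0, 0,-3,0,0,0, 0,-3,0,0,0, 0,0,0,0,0]'
python3 -c "
from m import *
where();lever()"
```

```text
time_s: 11.3
ee_pos: [0.5316, -0.054, 0.1633]
tcp_rot: [[-0.996, 0.086, -0.0], [0.086, 0.996, -0.0], [0.0, -0.0, -1.0]]
wrist_force: [0.1, 1.4, -0.2]
width: 0.0
finger_force: 0.2
11.3 tcp local mm [ 2.1 33.4] z 163.3 F local [0.  1.4] -0.2 yaw -4.93
top []
scene [(array([1.8, 5. ]), 0.178, 0.56)]
wrist [(array([2.1, 4.6]), 0.177, 0.86), (array([-34.4, -80.4]), 0.128, 0.53)]
```

```bash
python3 -m crank '[0,-2,0,0,0, 0,-2,0,0,0, 0,-1,0,0,0, 0,0,0,0,0, 0,0,0,0,0, 0,0,0,0,0, 0,0,0,0,0, 0,0,0,0,0]'
python3 -c "
from m import *
where();lever();im=read_camera('wrist');cv2.imwrite('pics/w5.png',im[...,::-1])"
```

```text
time_s: 12.27
ee_pos: [0.5312, -0.0583, 0.1632]
tcp_rot: [[-0.996, 0.086, -0.0], [0.086, 0.996, -0.0], [0.0, -0.0, -1.0]]
wrist_force: [0.2, 0.3, 0.6]
width: -0.001
finger_force: 0.3
12.27 tcp local mm [ 2.1 29. ] z 163.2 F local [0.2 0.3] 0.6 yaw -4.91
top []
scene [(array([3.6, 0.1]), 0.176, 0.6)]
wrist [(array([0.2, 3.1]), 0.177, 0.7)]
```

View pics/w5.png

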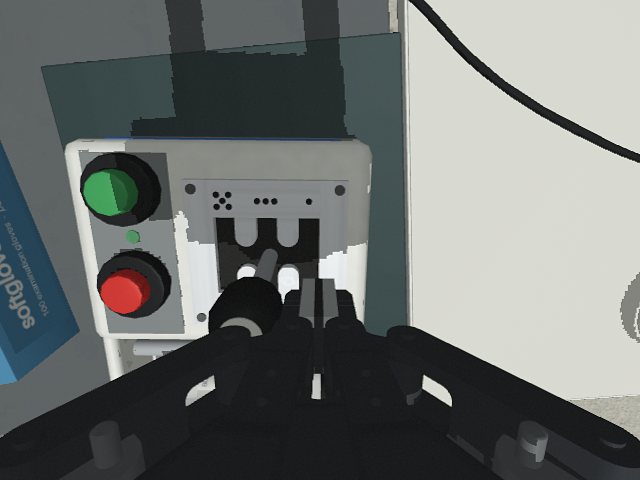

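Rod stands in the lane in line with the middle leg (270,258). Now go round to the near side.

```bash
python3 -m crank '[0,10,0,0,0, 14,0,0,0,0, 17,0,0,0,0, 17,0,0,0,0, 0,-13,0,0,0, 0,-13,0,0,0, 0,-13,0,0,0, 0,0,0,0,0]'
python3 -m crank '[0,0,0,0,0, 0,0,0,0,0, 0,0,0,0,0, 0,0,0,0,0, 0,0,0,0,0, 0,0,0,0,0, 0,0,0,0,0, 0,0,0,0,0]'
python3 -c "
from m import *
where();lever();im=read_camera('wrist');cv2.imwrite('pics/w6.png',im[...,::-1])"
```

```text
time_s: 13.28
ee_pos: [0.481, -0.0839, 0.1634]
tcp_rot: [[-0.996, 0.086, 0.0], [0.086, 0.996, -0.001], [-0.0, -0.001, -1.0]]
wrist_force: [0.3, -0.1, 0.1]
width: -0.003
finger_force: 0.0
time_s: 13.95
ee_pos: [0.481, -0.083, 0.1633]
tcp_rot: [[-0.996, 0.086, -0.0], [0.086, 0.996, -0.0], [0.0, -0.0, -1.0]]
wrist_force: [-0.3, 0.5, 0.4]
width: 0.001
finger_force: 0.0
13.95 tcp local mm [-45.7  -0.1] z 163.3 F local [-0.4  0.5] 0.4 yaw -4.91
top [(array([5.8, 0.4]), 0.006, 0.52), (array([ 9.5, -0.9]), 0.178, 0.47)]
scene []
wrist []
```

View pics/w6.png

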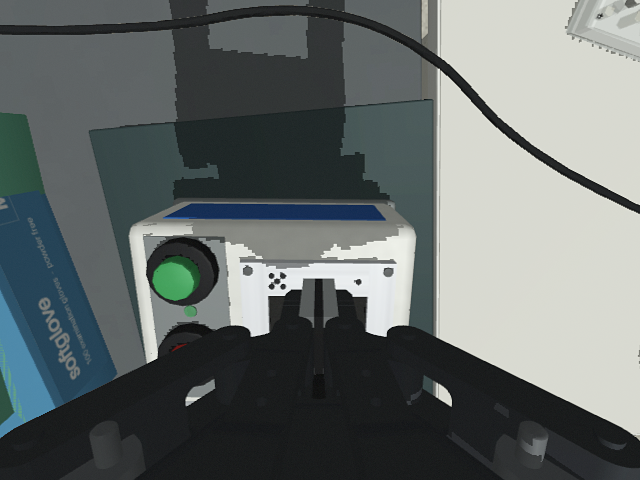

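The gripper hides the lever in this view, so I'll use force and the other cameras. Push to far.

```bash
python3 -m crank '[-5,0,0,0,0, -5,0,0,0,0, -4,0,0,0,0, -4,0,0,0,0, -4,0,0,0,0, -4,0,0,0,0, -4,0,0,0,0, 0,0,0,0,0]'
python3 -c "
from m import *
where();lever()"
```

```text
time_s: 14.97
ee_pos: [0.5114, -0.0857, 0.1632]
tcp_rot: [[-0.996, 0.086, -0.0], [0.086, 0.996, 0.0], [0.0, 0.0, -1.0]]
wrist_force: [-2.4, -0.1, 0.3]
width: -0.0
finger_force: 0.8
14.97 tcp local mm [-15.2  -0.1] z 163.2 F local [-2.4 -0.3] 0.3 yaw -4.91
top []
scene [(array([10.5,  1.6]), 0.179, 0.52), (array([-3.7, -1.8]), 0.004, 0.52)]
wrist [(array([10.5,  4. ]), 0.175, 0.86)]
```

```bash
python3 -m crank '[-3,0,0,0,0, -3,0,0,0,0, -3,0,0,0,0, -3,0,0,0,0, -2,0,0,0,0, -2,0,0,0,0, -2,0,0,0,0, 0,0,0,0,0]'
python3 -c "
from m import *
where();lever()"
```

```text
time_s: 15.93
ee_pos: [0.5291, -0.0872, 0.1631]
tcp_rot: [[-0.996, 0.086, -0.0], [0.086, 0.996, 0.0], [0.0, -0.0, -1.0]]
wrist_force: [-1.9, -1.0, -0.5]
width: 0.0
finger_force: 0.8
15.93 tcp local mm [2.6 0. ] z 163.1 F local [-1.8 -1.1] -0.5 yaw -4.92
top []
scene []
wrist [(array([28.5,  2.1]), 0.179, 0.69)]
```

```bash
python3 -m crank '[-1,0,0,0,0, 0,0,0,0,0, -1,0,0,0,0, 0,0,0,0,0, -1,0,0,0,0, 0,0,0,0,0, 0,0,0,0,0, 0,0,0,0,0]'
python3 -c "
from m import *
where();lever()"
```

```text
time_s: 16.9
ee_pos: [0.5318, -0.0874, 0.1633]
tcp_rot: [[-0.996, 0.086, -0.0], [0.086, 0.996, 0.0], [0.0, 0.0, -1.0]]
wrist_force: [-2.0, -0.3, 0.0]
width: 0.001
finger_force: 0.9
16.9 tcp local mm [5.3 0. ] z 163.3 F local [-1.9 -0.5] 0.0 yaw -4.91
top []
scene []
wrist [(array([29.4, -0.7]), 0.178, 0.6)]
```

```bash
python3 -m crank '[-1,0,0,0,0, 0,0,0,0,0, -0.5,0,0,0,0, 0,0,0,0,0, 0,0,0,0,0, 0,0,0,0,0, 0,0,0,0,0, 0,0,0,0,0]'
python3 -c "
from m import *
where()"
```

```text
time_s: 17.87
ee_pos: [0.5331, -0.0875, 0.1632]
tcp_rot: [[-0.996, 0.086, -0.0], [0.086, 0.996, 0.0], [0.0, 0.0, -1.0]]
wrist_force: [-3.8, 0.7, -0.9]
width: 0.001
finger_force: 1.7
17.87 tcp local mm [6.6 0.1] z 163.2 F local [-3.8  0.4] -0.9 yaw -4.92
```

```bash
python3 -m crank '[-0.5,0,0,0,0, 0,0,0,0,0, -0.5,0,0,0,0, 0,0,0,0,0, 0,0,0,0,0, 0,0,0,0,0, 0,0,0,0,0, 0,0,0,0,0]'
python3 -c "
from m import *
where()"
```

```text
time_s: 18.53
ee_pos: [0.5336, -0.0876, 0.1631]
tcp_rot: [[-0.996, 0.086, -0.001], [0.086, 0.996, 0.0], [0.001, 0.0, -1.0]]
wrist_force: [-5.6, 0.3, -0.3]
width: -0.0
finger_force: 2.8
18.53 tcp local mm [7.1 0.1] z 163.1 F local [-5.6 -0.2] -0.3 yaw -4.91
```

End stop reached (5.6 N). Back off and go over the green button.

```bash
python3 -m crank '[12,0,0,0,0, 17,0,0,0,0, 17,0,0,0,0, 0,-25,0,0,0, 0,-27,0,0,0, 0,-27,0,0,0, 0,0,0,0,0, 0,0,0,0,0]'
python3 -c "
from m import *
where()
get_state();im=read_camera('wrist');cv2.imwrite('pics/w7.png',im[...,::-1]);lever()
for cam in ['top','scene','wrist']:
    print(cam,[((tolocal(o,R,q['position'])*1e3).round(1),round(q['position'][2],3),round(q['score'],2)) for q in tip_of(cam,'start_button_top')[:2]])
where()"
```

```text
time_s: 19.2
ee_pos: [0.4821, -0.1636, 0.1639]
tcp_rot: [[-0.996, 0.088, 0.003], [0.088, 0.996, -0.001], [-0.003, -0.0, -1.0]]
wrist_force: [0.1, 1.0, 0.2]
width: -0.0
finger_force: 0.0
19.2 tcp local mm [-37.2 -80.3] z 163.9 F local [-0.  1.] 0.2 yaw -5.05
top [(array([35.4, -0.4]), 0.173, 0.73)]
scene []
wrist []
top [(array([-41. , -78.4]), 0.127, 0.51), (array([ 92.9, 362.1]), 0.002, 0.3)]
scene [(array([-35.5, -83. ]), 0.128, 0.61), (array([ 44.6, 504. ]), 0.008, 0.16)]
wrist [(array([-34.3, -80.1]), 0.128, 0.84)]
19.7 tcp local mm [-37.8 -78.8] z 163.2 F local [-0.3  0.7] 0.5 yaw -4.88
```

View pics/w7.png

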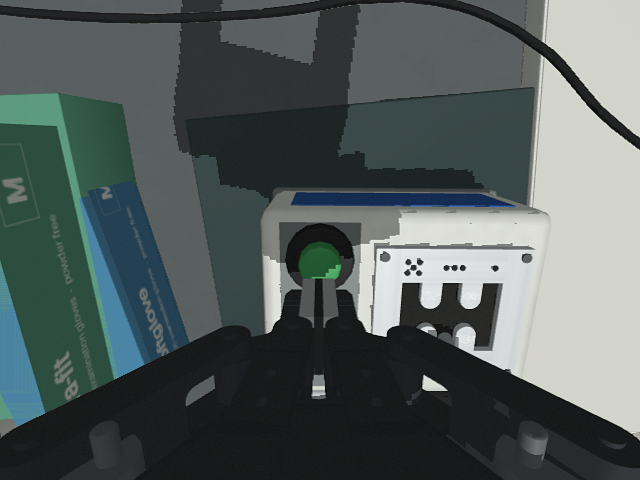

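Lever home (top camera x 35 mm); fingers centred over the green button (320,260). Descend and press.

```bash
python3 -m crank '[0,0,12,0,0, 0,0,10,0,0, 0,0,8,0,0, 0,0,5,0,0, 0,0,2,0,0, 0,0,2,0,0, 0,0,0,0,0, 0,0,0,0,0]'
python3 -m crank '[0,0,1.5,0,0, 0,0,1.5,0,0, 0,0,1,0,0, 0,0,0,0,0, 0,0,0,0,0, 0,0,0,0,0, 0,0,0,0,0, 0,0,0,0,0]'
```

```text
time_s: 20.37
ee_pos: [0.4815, -0.1624, 0.1245]
tcp_rot: [[-0.996, 0.086, -0.0], [0.086, 0.996, 0.0], [0.0, 0.0, -1.0]]
wrist_force: [-3.0, 1.0, 3.3]
width: -0.003
finger_force: 1.8
time_s: 21.03
ee_pos: [0.482, -0.1625, 0.1222]
tcp_rot: [[-0.996, 0.086, 0.001], [0.086, 0.996, -0.0], [-0.001, -0.0, -1.0]]
wrist_force: [-8.8, 3.5, 25.8]
width: -0.006
finger_force: 12.8
```

```bash
for i in 1; do python3 -m crank '[0,0,-3,0,0, 0,0,0,0,0, 0,0,0,0,0, 0,0,0,0,0, 0,0,0,0,0, 0,0,0,0,0, 0,0,0,0,0, 0,0,0,0,0]'; done
python3 -m crank '[0,0,-2,0,0, 0,0,0,0,0, 0,0,0,0,0, 0,0,0,0,0, 0,0,0,0,0, 0,0,0,0,0, 0,0,0,0,0, 0,0,0,0,0]'
python3 -m crank '[0,0,-1,0,0, 0,0,0,0,0, 0,0,0,0,0, 0,0,0,0,0, 0,0,0,0,0, 0,0,0,0,0, 0,0,0,0,0, 0,0,0,0,0]'
```

```text
time_s: 21.7
ee_pos: [0.4821, -0.1626, 0.1234]
tcp_rot: [[-0.996, 0.086, 0.001], [0.086, 0.996, -0.0], [-0.001, -0.0, -1.0]]
wrist_force: [0.6, 0.9, 4.1]
width: -0.002
finger_force: 2.2
time_s: 22.37
ee_pos: [0.4818, -0.1625, 0.1253]
tcp_rot: [[-0.996, 0.086, 0.0], [0.086, 0.996, -0.0], [-0.0, -0.0, -1.0]]
wrist_force: [2.0, -0.2, 3.2]
width: -0.001
finger_force: 1.6
time_s: 23.03
ee_pos: [0.4816, -0.1624, 0.1263]
tcp_rot: [[-0.996, 0.086, -0.0], [0.086, 0.996, 0.0], [0.0, 0.0, -1.0]]
wrist_force: [0.9, -0.7, 2.8]
width: -0.001
finger_force: 1.3
```

Spring force falls steadily to an onset at about z 0.128, so at 0.122 the button was at its stop (about 6 mm). Lift clear and verify.

```bash
python3 -m crank '[0,0,-10,0,0, 0,0,-30,0,0, 0,0,-40,0,0, 0,0,-40,0,0, 30,0,-20,0,0, 30,0,0,0,0, 15,0,0,0,0, 0,0,0,0,0]'
python3 -m crank '[0,0,0,0,0, 0,0,0,0,0, 0,0,0,0,0, 0,0,0,0,0, 0,0,0,0,0, 0,0,0,0,0, 0,0,0,0,0, 0,0,0,0,0]'
python3 -c "
from m import *
where();lever();im=read_camera('scene');cv2.imwrite('pics/s8.png',cv2.resize(im[240:400,350:550,::-1],None,fx=3,fy=3))
for cam in ['scene','top','wrist']:print([(q['position'][2],q['score']) for q in tip_of(cam,'start_button_top')[:1]])"
```

```text
time_s: 23.7
ee_pos: [0.4035, -0.1552, 0.2667]
tcp_rot: [[-0.996, 0.086, -0.002], [0.086, 0.996, 0.001], [0.002, 0.0, -1.0]]
wrist_force: [0.3, -0.0, -0.2]
width: 0.001
finger_force: 0.0
time_s: 24.37
ee_pos: [0.407, -0.156, 0.2661]
tcp_rot: [[-0.996, 0.086, -0.0], [0.086, 0.996, 0.0], [0.0, 0.0, -1.0]]
wrist_force: [0.6, 0.4, -0.1]
width: 0.002
finger_force: 0.0
24.37 tcp local mm [-112.7  -79.5] z 266.1 F local [0.5 0.4] -0.1 yaw -4.91
top []
scene []
wrist []
[(0.1281, 0.51)]
[(0.1242, 0.56)]
[]
```

View pics/s8.png

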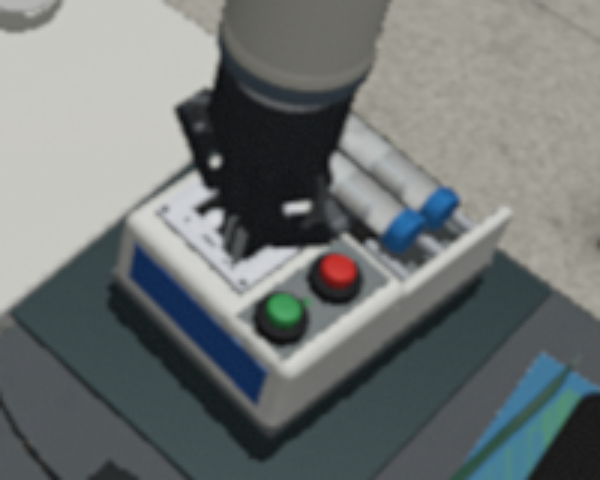

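The buttons are up (green at (285,310), red at (335,270)), the tubes are in place and the arm is clear. Nothing touched the lever after it was seen home.

```bash
python3 -c "
from bench import *
print(hand_in())"
```

```text
the job is handed in; nothing more can be done
None
```

I pushed the lever home into fourth, pressed the green button to its stop and let it back up, then handed the job in at about 24.5 s; the gripper hid the lever in the last pictures, but it was measured home before the press and not touched after, and no verdict came back.

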